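Seat the projector lens in its V-bed

TASK

Take the black projector lens from its wooden rest and lay it in the steel V of the opened projector's lens bed, narrow end towards the open front of the V. Then push it along the V, under the sprung roller, until it is fully home against the back stop while lying on both flanks: press it against the stop with a steady push of about 10 N on the lens for a moment, never with 18 N or more, and leave it there, leaving the other things on the table alone.

Things in the scene. Friction and masses are not known exactly. Their poses are not given: they have to be found in the camera images.
- lens_center (a point): Centre (on the axis, half-way along) of the loose lens: black cylinder 80 mm long, about 240 g, lying level. Its x axis runs along it from the narrow front to the wide rear. Barrel 44 mm in diameter, but the front 16 mm only 36 mm; front face flat, 40 mm before the centre. Starts in the wooden rest, axis 45 mm above the table, rear more or less away from the robot.
- lens_rear (a point): Middle of the flat rear end of the lens, the end that goes to the back stop: wide (44 mm), with a small bevel, 40 mm behind lens_center. Same axes as lens_center.
- rest: Fixed wooden V rest in which the lens starts: V 50 mm long and narrower (41 mm) than the lens, so that fingers can go down beside it; foot plate 90 x 50 x 10 mm. Origin at its centre on the table, x along the V.
- block: Fixed lens bed. Origin on the table under the open front end of its V; x runs along the V to the back stop. Base plate 190 mm wide, 20 mm high, x -15 to 325 mm; low black box from x 202 mm, top 55 mm. The 90 degree steel V, 41 mm wide over all, so narrower than the lens, spans x 0 to 124 mm; flank tops 58 mm above the table. A lens lying in it has its axis level over the x axis, 70 mm above the table.
- roller_axle (a point): Axle of the white sprung roller (20 mm diameter) under the bridge, 108 mm from the V's front end. It hangs 2 mm into the path of the lens: lay the lens wholly before it, then push; it yields upward, pressing 5 to 6 N. Sliding in the V takes 1 to 2 N, getting under the roller up to about 8 N, sliding on under it 2 to 4 N. Bridge: posts 10 mm thick at 36 mm either side, 82 mm wide over all, 12 mm along x, top 130 mm above the table.
- stop_middle (a point): Middle of the back stop's setting range, on the V's line at lens-axis height, 142 mm from the V's front end. The stop, a rigid steel plate 34 mm wide, top 86 mm above the table, was set by hand: its face is anywhere within 16 mm before or behind this point and is not measured. Only the sharp rise of the push, some N per mm, tells that the lens is home, its centre then 40 mm before the face.

How it is judged (in metres and radians):
On the way, in this order (a step that is already met when the one before it is completed fails the run):
1. the lens lies on both flanks of the V, its rear end still before the roller (contact force between lens and left_flank above 0.3 N and contact force between lens and right_flank above 0.3 N and x of lens_center in the frame of block below 0.07 m), for 0.2 s.
2. the lens, on both flanks, is pressed against the back stop with more than 4 N (contact force between lens and left_flank above 0.3 N and contact force between lens and right_flank above 0.3 N and contact force between lens and stop above 4 N), for 0.3 s.
At the end, for the whole second after the job is handed in: The lens lies still on both flanks of the V, in line with it within 0.05 rad, rear end within 1.5 mm of the back stop, and released (contact force between lens and left_flank above 0.3 N and contact force between lens and right_flank above 0.3 N and x of lens_rear in the frame of stop between -0.0015 and 0.0015 m and angle between the x axis of lens_center and the x axis of block, either way round below 0.05 rad and linear speed of lens below 0.01 m/s and angular speed of lens below 0.1 rad/s); the robot touches nothing.
It fails at once if the lens is pressed on the back stop with 18 N or more (contact force between lens and stop above 18 N).
It fails at once if the lens is dropped on the table (height (world z) of lens_center below 0.035 m).
It fails at once if the brush tin, ink jar or roll of tape is shifted by more than 30 mm (distance of any of tin, ink, tape from where it was at the start of the episode above 0.03 m).
It also fails if it takes over 70 s, if anything falls off the work surface, if the arm or the gripper's body presses on something with over 40 N, if the wrist force passes 120 N, or if a joint passes its speed limit or range.

ROBOT

A 6-joint arm with a two-finger parallel gripper is mounted at the origin on the work surface. World frame = base frame: x ahead of the robot, y to its left, z up, the work surface at z = 0. Lengths are in mm, angles in rad, forces in N, time in s.
With the tool pointing down it reaches from about 275 to 825 mm from the base axis. Payload 5.2 kg.
Tool frame: the origin (TCP) lies at the very end of the fingers, on their centre line; the grasp point (between the pads) lies 19 mm behind it; z points along the fingers, y is the direction in which the jaws open and shut (so a half turn about z gives the same grasp; the last joint's range is limited). The gripper opens to 93 mm and grips with 3 to 60 N. Pads are 15 mm wide; open, the fingers measure 128 mm over their backs; the gripper's body (75 mm by 188 mm) begins 65 mm behind the grasp point.
Start: joints at [0.958, 0.259, 1.535, -0, 1.348, -0.203], TCP at [219.114, 504.474, 218.653] pointing down, gripper open.
Joint ranges: [-3.14, 3.14], [-0.91, 2.08], [0.19, 2.58], [-1.22, 4.36], [0.22, 2.71], [-3.12, 3.12]. Speed limits (rad/s): [2.57, 2.57, 3.14, 3.14, 3.14, 3.14].

INTERFACE

Orientations are given as [roll, pitch, yaw] about the fixed x, y, z axes, in that order (R = Rz(yaw) Ry(pitch) Rx(roll)).
In Python, from bench import robot gives the robot as it stands. The module is installed in compiled form; this text tells all that it offers. Calls block until the motion is done:
- robot.move_ptp(position, orientation): joint-space move of the TCP to a pose.
- robot.move_linear(position, ori=None, speed=150, f_stop=None): straight line of the TCP; ori=None keeps the orientation; speed is the mean speed in mm/s. With f_stop (N) it stops when the force on the tool has changed by that much, and returns True; else False.
- robot.move_j(angles): joint-space move.
- robot.move_gripper(opening): opening from 0.0 (shut) to 1.0 (fully open); the grip force is fixed at half the most; returns when the fingers have stopped.
- robot.sleep(seconds).
- robot.inverse_kinematics(position, orientation): joint angles nearest the present ones, or None.
- robot.get_image(name): name is "side" or "top"; returns a dict with "img" (400x640x3 uint8, blue, green, red), "fovy" (degrees; the focal length in pixels is half the picture's height over the tangent of half this angle, whatever the lens; pixels are square), "cx", "cy" (the principal point, pixels), "k1" (the pictures are not rectified: a ray, as slopes to the right and down, at radius r is drawn at 1 + k1 r^2 times it, then the intrinsics apply), "eye" and "orientation" of the camera in the world. Camera axes: x right, y down, z forward; pixel columns grow to the right and rows downward; lengths in mm; the calibration is good to about 2 mm. A picture is of the moment at which its call begins. There is no depth.
A pose or a line that the arm cannot do raises robot.MotionError and nothing moves.
- robot.hand_in(): hands the job in, once; it reports no verdict.
Readings, each from a call of its own:
- robot.current_t(): time.
- robot.current_qpos(): joint angles.
- robot.current_joint_vel(): joint speeds.
- robot.current_joint_efforts(): joint torques, N m.
- robot.current_tcp_pos(): TCP position.
- robot.current_eef_rot(): TCP orientation.
- robot.current_contact_force(): force on the tool from outside, world axes, zero at the start.
- robot.current_ft_torque(): the same for the moment, N m.
- robot.current_gripper_width(): opening from 0.0 (shut) to 1.0 (fully open).
Only numpy, scipy, OpenCV 4.12 (cv2) and the standard library are available. Lean on these libraries where they do the work, as an engineer would, in place of code of your own. Each camera call takes 0.05 s, during which the arm holds its last target. There are 200 camera calls.

## Working session

There is one attempt and no reset: what is moved stays moved. The work goes in short steps, each a Python script; the robot and the scene stay as the last script left them, time stands still between calls to the robot, and variables do not carry over. Pictures are saved under pics/ and viewed, about 8 in all and at most 12, crops included, and the job is handed in when it is done.

```bash
mkdir -p pics; python3 - <<'E'
from bench import robot
import cv2,json,numpy as np
for n in("side","top"):
    d=robot.get_image(n); cv2.imwrite(f"pics/{n}0.png",d["img"]); print(n,{k:(np.round(v,4).tolist() if not isinstance(v,(int,float)) else v) for k,v in d.items() if k!="img"})
print(robot.current_t(),robot.current_eef_rot(),robot.current_contact_force())
E
```

```text
side {'fovy': 48.37446802231631, 'cx': 317.65838899761525, 'cy': 205.40133014112664, 'k1': 0.034288786595530286, 'eye': [171.593, -378.5413, 475.6395], 'orientation': [-2.1661, -0.0142, -0.7876]}
top {'fovy': 49.47329969999057, 'cx': 316.56250264304776, 'cy': 198.61121886256768, 'k1': 0.037907991224949186, 'eye': [492.9593, 34.1941, 778.7373], 'orientation': [-3.0553, -0.0041, -1.5718]}
0.1 [-3.14003672e+00 -3.28316099e-04  2.73179358e+00] [0.30244702 0.84071237 0.18883463]
```

View pics/top0.png

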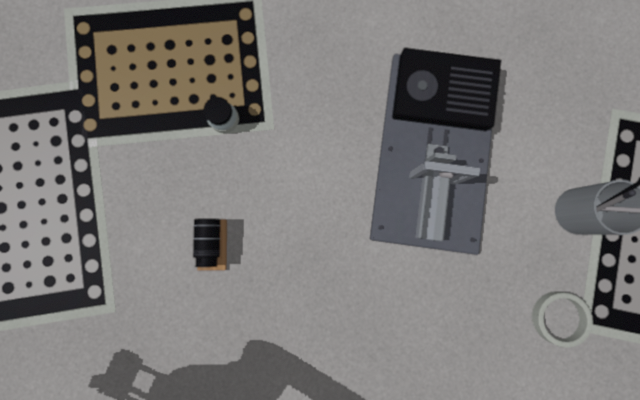

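View pics/side0.png

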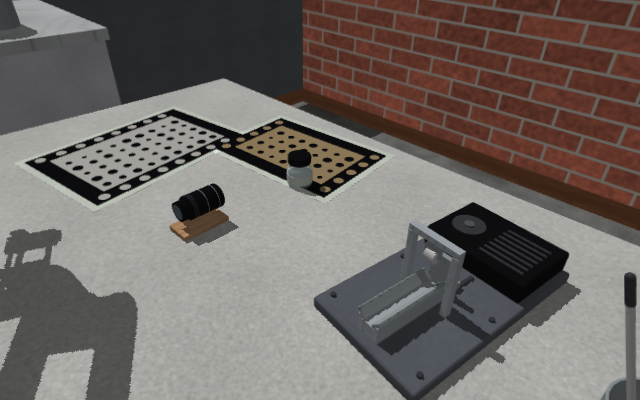

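The top view shows the lens at about (207,243), its narrow end downward (towards the robot), and the bed's V running from (432,240) up to the bridge at (450,168). The side view shows the same layout. Next I'll zoom in to measure.

```bash
python3 - <<'E'
import cv2,numpy as np
t=cv2.imread("pics/top0.png")
a=cv2.resize(t[40:260,365:505],None,fx=2.7,fy=2.7,interpolation=cv2.INTER_CUBIC)
b=cv2.resize(t[210:280,185:250],None,fx=6,fy=6,interpolation=cv2.INTER_CUBIC)
c=np.zeros((594,790,3),np.uint8); c[:a.shape[0],:a.shape[1]]=a; c[:b.shape[0],390:390+b.shape[1]]=b
for i in range(0,140,10): cv2.line(c,(int(i*2.7),0),(int(i*2.7),4 if i%50 else 12),(0,255,255),1)
cv2.imwrite("pics/crop1.png",c)
E
```

```text
(no output)
```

View pics/crop1.png

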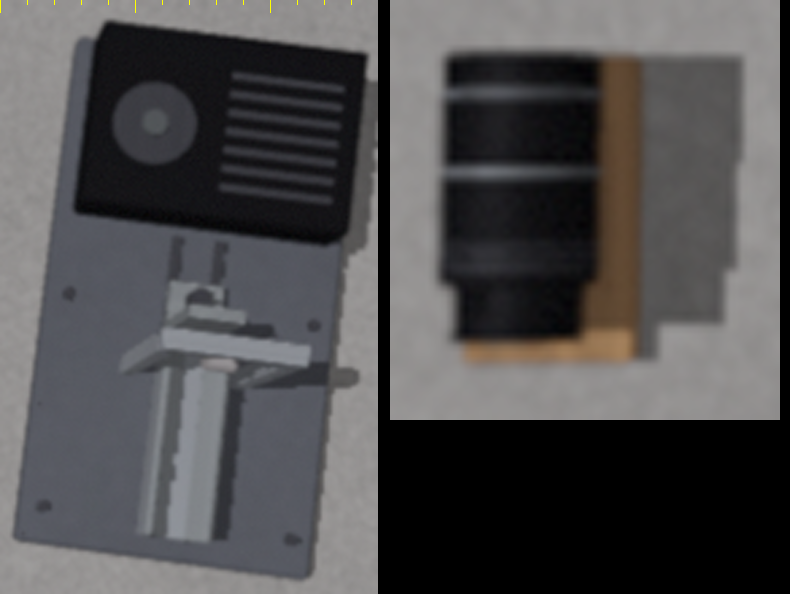

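The crop gives the plate's front corners, the V's front end and the lens outline. I'll fit the poses from these points and overlay the result on both pictures.

```bash
cat > h.py <<'E'
import numpy as np,cv2
from scipy.spatial.transform import Rotation as Ro
from scipy.optimize import least_squares
def proj(d,P):
    R=Ro.from_euler('xyz',d["orientation"]).as_matrix()
    c=(np.atleast_2d(P)-np.array(d["eye"]))@R
    s=c[:,:2]/c[:,2:]; s=s*(1+d["k1"]*(s**2).sum(1,keepdims=True))
    return s*(200/np.tan(np.radians(d["fovy"]/2)))+[d["cx"],d["cy"]]
def place(p,L):  # p=x,y,yaw
    L=np.atleast_2d(np.array(L,float)); c,s=np.cos(p[2]),np.sin(p[2])
    return np.c_[p[0]+c*L[:,0]-s*L[:,1],p[1]+s*L[:,0]+c*L[:,1],L[:,2]]
th=np.linspace(0,2*np.pi,60)
def ring(x,r,z=45): return np.c_[np.full(60,x),r*np.cos(th),z+r*np.sin(th)]
def lensfeat(d,p):
    a,b,c=[proj(d,place(p,q)) for q in(ring(40,22),ring(-24,22),ring(-40,18))]
    return np.array([a[:,0].min(),a[:,0].max(),b[:,0].min(),b[:,0].max(),c[:,1].max(),a[:,1].min()])
def overlay(d,pb,pl,zl=45):
    im=d["img"].copy()
    def poly(P,col,cl=True): cv2.polyline(im,[np.int32(np.round(proj(d,P)*16))],cl,col,1,cv2.LINE_AA,4)
    if pb is not None:
        poly(place(pb,[[-15,95,20],[325,95,20],[325,-95,20],[-15,-95,20]]),(0,255,0))
        for s in(1,-1): poly(place(pb,[[0,s*20.5,58],[124,s*20.5,58]]),(0,0,255))
        poly(place(pb,[[102,41,130],[114,41,130],[114,-41,130],[102,-41,130]]),(0,255,255))
    if pl is not None:
        for x,r in((40,22),(-24,22),(-40,18)): poly(place(pl,ring(x,r,zl)),(255,255,0))
    return im
E
python3 - <<'E'
from h import *; from bench import robot
T=robot.get_image("top");S=robot.get_image("side")
f=lambda u,v:(365+u/2.7,40+v/2.7)
L=[[-15,95,20],[-15,-95,20],[325,95,20],[0,20.5,58],[0,-20.5,58]]
M=np.array([f(14,540),f(306,578),f(80,38),f(138,532),f(212,541)])
r=least_squares(lambda p:(proj(T,place(p,L))-M).ravel(),[450,-180,0.1],x_scale=[1,1,.01]); pb=r.x
print("block",pb,np.round(r.fun,1))
g=lambda u,v:(185+(u-390)/6,210+v/6)
m=[g(445,0)[0],g(598,0)[0],g(442,0)[0],g(596,0)[0],g(0,340)[1],g(0,52)[1]]
r=least_squares(lambda p:lensfeat(T,p)-m,[440,170,0.],x_scale=[1,1,.01]); pl=r.x
print("lens",pl,np.round(r.fun,1)); np.save("p.npy",[pb,pl])
a=cv2.resize(overlay(T,pb,pl)[40:280,185:505],(800,600))
s=overlay(S,pb,pl); s=s[150:400,150:575]; s=cv2.resize(s,None,fx=1.88,fy=1.88)
cv2.imwrite("pics/ov_t.png",a);cv2.imwrite("pics/ov_s.png",s)
E
```

```text
block [ 4.88129188e+02 -1.56771590e+02 -1.40742977e-01] [-0.9 -0.2  0.2  1.3 -0.8 -2.1  2.   0.3 -0.6  0.5]
lens [4.82890276e+02 2.15121707e+02 9.10284324e-03] [-0.7  0.8 -0.8  0.8  0.7 -0.7]Traceback (most recent call last):
  File "<stdin>", line 12, in <module>
  File "h.py", line 21, in overlay
    poly(place(pb,[[-15,95,20],[325,95,20],[325,-95,20],[-15,-95,20]]),(0,255,0))
    ~~~~^^^^^^^^^^^^^^^^^^^^^^^^^^^^^^^^^^^^^^^^^^^^^^^^^^^^^^^^^^^^^^^^^^^^^^^^^
  File "h.py", line 19, in poly
    def poly(P,col,cl=True): cv2.polyline(im,[np.int32(np.round(proj(d,P)*16))],cl,col,1,cv2.LINE_AA,4)
                             ^^^^^^^^^^^^
AttributeError: module 'cv2' has no attribute 'polyline'
```

```bash
sed -i 's/cv2.polyline(/cv2.polylines(/' h.py
python3 - <<'E'
from h import *; from bench import robot
T=robot.get_image("top");S=robot.get_image("side")
f=lambda u,v:(365-.3+u/2.7,40-.3+v/2.7)
L=[[-15,95,20],[-15,-95,20],[325,95,20],[0,20.5,58],[0,-20.5,58]]
M=np.array([f(14,540),f(306,578),f(80,38),f(138,532),f(212,541)])
r=least_squares(lambda p:(proj(T,place(p,L))-M).ravel(),[450,-180,0.1],x_scale=[1,1,.01]); pb=r.x
print("block",pb,np.round(r.fun,1))
g=lambda u,v:(185-.4+(u-390)/6,210-.4+v/6)
m=[g(445,0)[0],g(598,0)[0],g(442,0)[0],g(596,0)[0],g(0,340)[1],g(0,52)[1]]
r=least_squares(lambda p:lensfeat(T,p)-m,[440,170,0.],x_scale=[1,1,.01]); pl=r.x
print("lens",pl,np.round(r.fun,1)); np.save("p.npy",[pb,pl])
a=cv2.resize(overlay(T,pb,pl)[40:280,185:505],(800,600))
s=overlay(S,pb,pl); s=s[150:400,150:575]; s=cv2.resize(s,None,fx=1.88,fy=1.88)
cv2.imwrite("pics/ov_t.png",a);cv2.imwrite("pics/ov_s.png",s)
E
```

```text
block [ 4.88642041e+02 -1.56276462e+02 -1.40670406e-01] [-0.9 -0.2  0.2  1.3 -0.8 -2.1  2.   0.3 -0.6  0.5]
lens [4.83540579e+02 2.15800879e+02 9.13505433e-03] [-0.7  0.8 -0.8  0.8  0.7 -0.7]
```

View pics/ov_s.png

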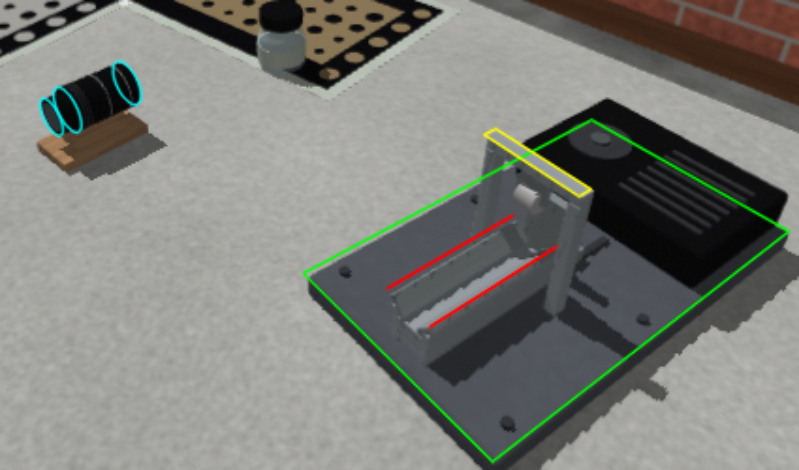

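View pics/ov_t.png

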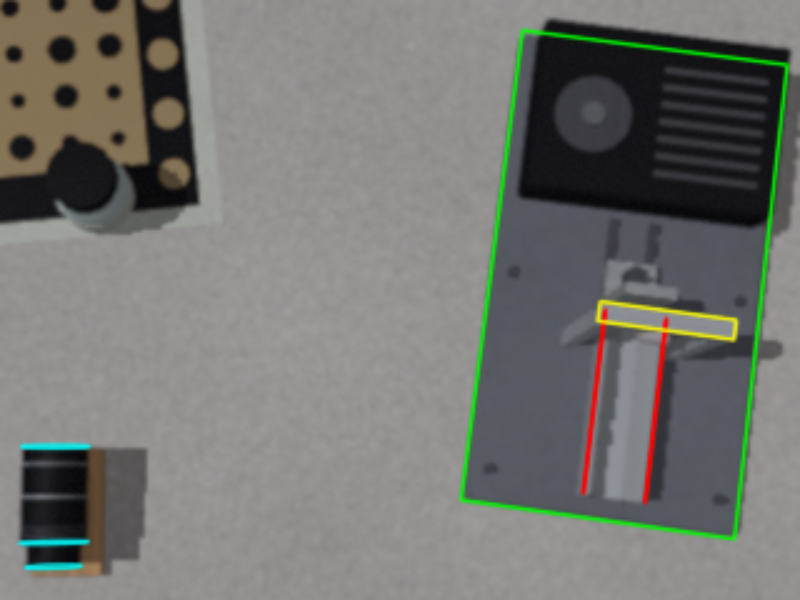

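Both overlays agree with the pictures to about 2 mm; the bridge top, plate and lens ends all match. Now I'll grasp the lens.

```bash
python3 - <<'E'
from h import *; from bench import robot
pb,pl=np.load("p.npy"); x,y,w=pl
best=min((q for q in (robot.inverse_kinematics([x,y,150],[np.pi,0,w+k]) for k in(0,np.pi,-np.pi)) if q is not None),key=lambda q:abs(q[5]-robot.current_qpos()[5]))
robot.move_j(best); o=robot.current_eef_rot(); print(best,o)
np.save("o.npy",[o[2]-w])
robot.move_linear([x,y,32],speed=100,f_stop=8)
print(robot.current_tcp_pos(),robot.current_contact_force())
robot.move_gripper(0.0); print("w",robot.current_gripper_width()*93,robot.current_contact_force())
robot.move_linear([x,y,170],speed=100)
print(robot.current_t(),robot.current_tcp_pos(),robot.current_gripper_width()*93,robot.current_contact_force())
S=robot.get_image("side");T=robot.get_image("top")
cv2.imwrite("pics/lift.png",np.hstack([cv2.resize(S["img"][40:300,100:350],(400,416)),cv2.resize(T["img"][100:360,100:350],(400,416))]))
E
```

```text
[ 0.20895936  0.27926766  1.68405667  0.          1.17826832 -1.37097202] [ 3.14120243e+00  1.81030589e-04 -3.13223316e+00]
[484.07044764 215.93413095  32.59541817] [ 0.10056983 -0.47354695  0.72197807]
w 43.26084805511355 [-0.26667717 -3.92839251  1.55303252]
5.4833 [483.0840052  215.6804558  169.26409736] 43.49359490935183 [-0.72898321  0.4695737  -2.63136741]
```

View pics/lift.png

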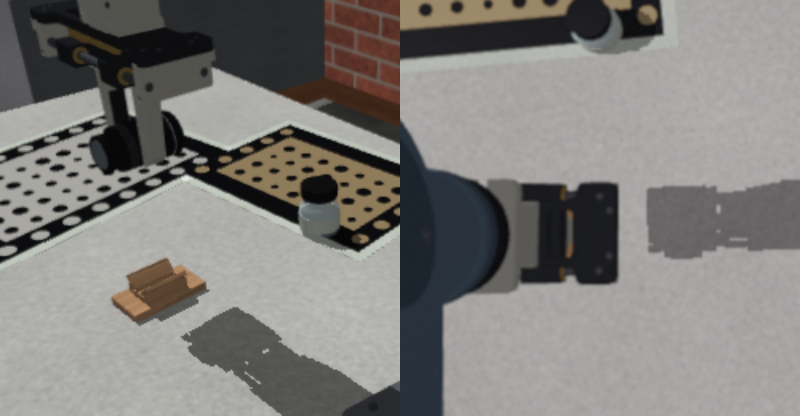

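The lens is held (43.5 mm wide, about 2.4 N, level). Now I'll carry it above the V and check.

```bash
python3 - <<'E'
from h import *; from bench import robot
pb,pl=np.load("p.npy"); k=np.load("o.npy")[0]
c=place(pb,[[43,0,70]])[0]
o=[np.pi,0,pb[2]+k]
robot.move_linear([c[0],c[1],170],ori=o,speed=180)
robot.move_linear([c[0],c[1],75],speed=80)
p=robot.current_tcp_pos(); print(robot.current_t(),c,p,robot.current_eef_rot(),robot.current_contact_force())
S=robot.get_image("side")
im=overlay(S,pb,[p[0],p[1],pb[2]],p[2]+13)[180:400,290:575]
cv2.imwrite("pics/above.png",cv2.resize(im,None,fx=2.7,fy=2.7,interpolation=cv2.INTER_CUBIC))
E
```

```text
9.1833 [ 531.21729622 -162.30536022   70.        ] [ 531.65387377 -162.53222681   75.58135958] [-3.14118112e+00  1.11897860e-03  3.00115968e+00] [ 0.44996576  0.20514884 -2.41555681]
```

View pics/above.png

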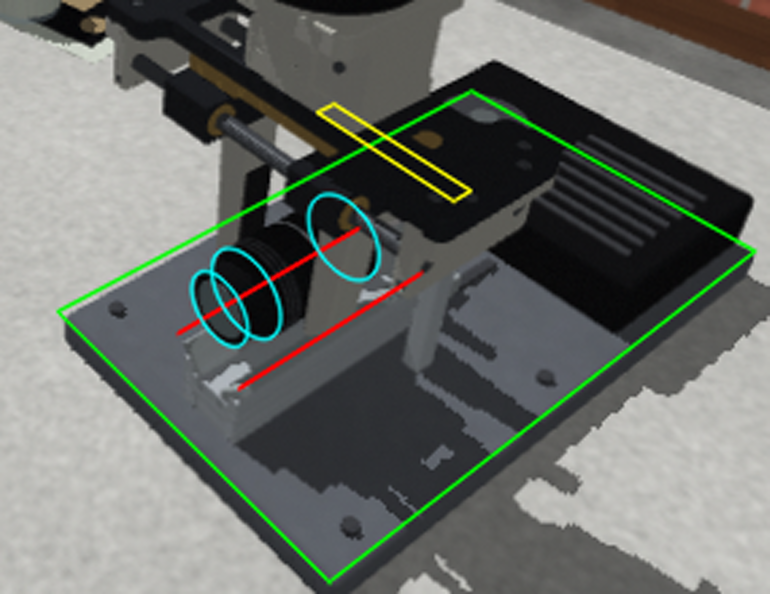

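The lens overlay fits; the V seems to sit about 1 mm further to −y than modelled. Now lower it gently, with the side force telling me about any offset.

```bash
python3 - <<'E'
from h import *; from bench import robot
pb,pl=np.load("p.npy")
c=place(pb,[[43,-1,70]])[0]
robot.move_linear([c[0],c[1],66],speed=40)
f0=robot.current_contact_force(); print(f0)
print(robot.move_linear([c[0],c[1],54],speed=10,f_stop=3))
robot.sleep(.2)
print(robot.current_t(),robot.current_tcp_pos(),robot.current_contact_force()-f0,robot.current_ft_torque())
E
```

```text
[-0.36524442  0.33909403 -3.00926435]
True
10.625 [ 530.77194578 -163.98607263   57.29609256] [-0.24588501 -4.31326913  6.34408991] [-0.72508495 -0.02534197 -0.00826589]
```

Contact came at the expected height, and the V centres the lens slightly to −y. Release.

```bash
python3 - <<'E'
from h import *; from bench import robot
pb,pl=np.load("p.npy"); p=robot.current_tcp_pos()
u=np.array([-np.sin(pb[2]),np.cos(pb[2])])
q=p[:2]-1.0*u
robot.move_linear([*q,p[2]-0.3],speed=10); print(robot.current_contact_force())
robot.move_gripper(1.0)
robot.move_linear([*q,130],speed=100)
e=place(pb,[[-40,-1.5,0]])[0]
robot.move_linear([e[0],e[1],130],speed=150)
robot.move_gripper(0.0)
print(robot.current_t(),robot.current_gripper_width())
S=robot.get_image("side")
np.save("lc.npy",q)
im=overlay(S,pb,[q[0],q[1],pb[2]],70)[180:400,290:575]
cv2.imwrite("pics/placed.png",cv2.resize(im,None,fx=2.7,fy=2.7,interpolation=cv2.INTER_CUBIC))
E
```

```text
[0.21718208 1.15961117 4.63007748]
14.9583 0.0019784662943779186
```

View pics/placed.png

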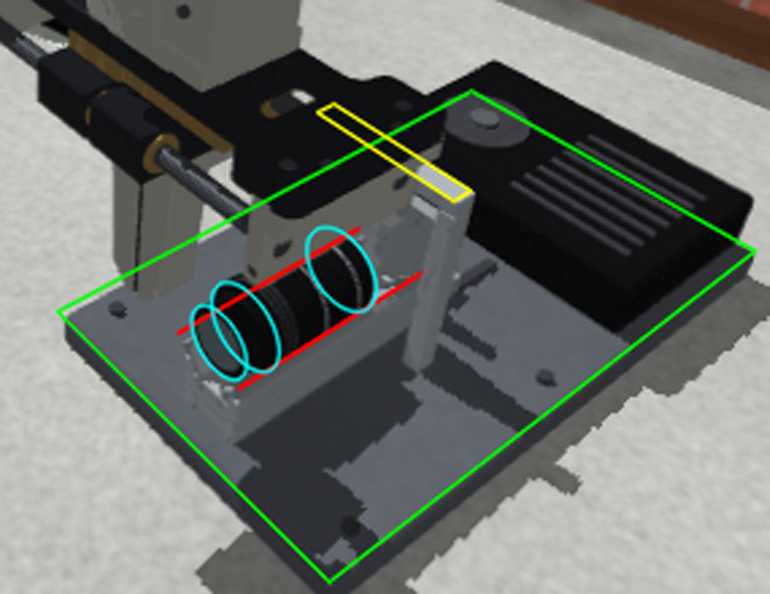

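The lens lies in the V with its narrow end at the front, as modelled. The fingers look apart in this picture although the width reads 0, so I'll check that again.

```bash
python3 - <<'E'
from h import *; from bench import robot
pb,pl=np.load("p.npy"); q=np.load("lc.npy")
print(robot.current_gripper_width(),robot.current_tcp_pos(),place(pb,[[-40,-1.5,0]]),robot.current_eef_rot(),robot.current_contact_force())
S=robot.get_image("side"); im=S["img"].copy(); p=robot.current_tcp_pos()
u=tuple(np.int32(proj(S,p)[0])); print(u); cv2.circle(im,u,3,(255,0,255),-1)
cv2.imwrite("pics/chk.png",cv2.resize(im[80:400,220:575],None,fx=1.8,fy=1.8))
E
```

```text
0.007504272123860949 [ 448.83544512 -152.13854542  129.99397624] [[ 448.82684131 -152.15336836    0.        ]] [ 3.14109629e+00 -2.44560055e-03  3.00136130e+00] [-0.06540553 -0.40692243 -0.41897111]
(np.int32(345), np.int32(284))
```

View pics/chk.png

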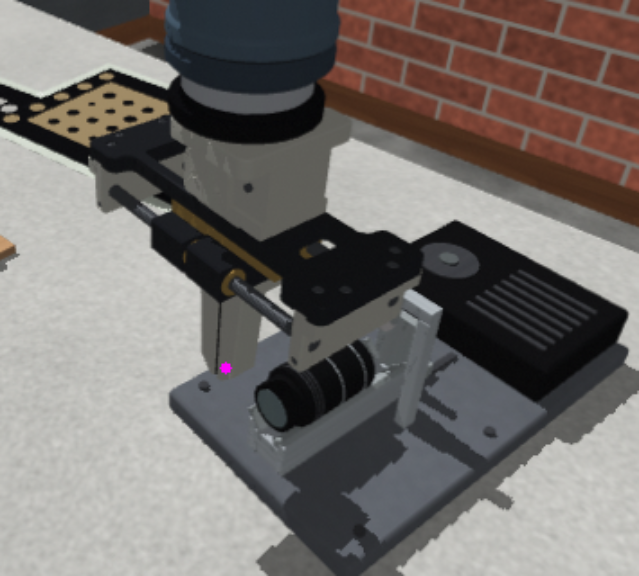

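The gripper is closed; I had misread its end plates as fingers. Now push: first under the roller, short of the stop's earliest position, then in small steps under force control.

```bash
python3 - <<'E'
from h import *; from bench import robot
pb,pl=np.load("p.npy"); c,s=np.cos(pb[2]),np.sin(pb[2]); d=np.array([c,s,0])
P=lambda x,z=62.:place(pb,[[x,-1.7,z]])[0]
bx=lambda:(robot.current_tcp_pos()-P(0))@d
robot.move_linear(P(-22,130),speed=100); robot.move_linear(P(-22),speed=100); robot.sleep(.2)
f0=robot.current_contact_force(); F=lambda:-(robot.current_contact_force()-f0)@d
print("start",f0,bx())
for x in np.arange(-18,33.1,3):
    r=robot.move_linear(P(x),speed=15,f_stop=14); print(f"{x:.0f} {bx():.1f} {F():.1f}",r,end=" | ")
    if r: break
print(robot.current_t(),robot.current_contact_force()-f0); np.save("f0.npy",f0)
E
```

```text
start [-1.31679231  0.03700346 -0.35483174] -21.48899678374978
-18 -17.9 -1.1 False | -15 -14.9 -1.5 False | -12 -11.9 -1.6 False | -9 -8.9 -2.1 False | -6 -5.9 -0.8 False | -3 -2.8 -1.6 False | 0 0.2 -1.8 False | 3 3.2 -1.9 False | 6 6.2 -1.8 False | 9 9.2 -0.8 False | 12 12.2 -1.4 False | 15 15.2 -1.7 False | 18 17.2 2.6 False | 21 20.9 2.0 False | 24 24.6 -0.6 False | 27 27.3 0.4 False | 30 30.3 0.0 False | 33 33.3 0.6 False | 22.7917 [-0.59090003  0.27513189 -0.75049981]
```

The force rose at block x ≈ 17 (rear at 104), so the lens is passing under the roller. The zero is biased by about 1–2 N, so from here I'll use the rise above the sliding force.

```bash
python3 - <<'E'
from h import *; from bench import robot
pb,pl=np.load("p.npy"); c,s=np.cos(pb[2]),np.sin(pb[2]); d=np.array([c,s,0])
P=lambda x,z=62.:place(pb,[[x,-1.7,z]])[0]
bx=lambda:(robot.current_tcp_pos()-P(0))@d
def F():
    v=[]
    for _ in range(4): v.append(-robot.current_contact_force()@d); robot.sleep(.02)
    return np.mean(v)
x=33.; base=[]; home=0
while x<76 and robot.current_t()<55:
    st=1.0 if not home else .4
    x+=st; r=robot.move_linear(P(x),speed=10,f_stop=9); f=F()
    b=np.mean(base[-6:]) if base else f
    print(f"{x:.1f} {bx():.1f} {f:.1f}{'*' if r else ''}",end=" | ")
    if f-b>6.3: break
    if len(base)>2 and f-b>2: home=1
    else: home=0; base.append(f)
    if r: break
print("\nbase",b,"rise",f-b,robot.current_t())
for _ in range(3): robot.sleep(.3); print(F(),bx())
E
```

```text
34.0 34.1 1.3 | 35.0 35.0 2.0 | 36.0 36.1 1.7 | 37.0 37.1 1.8 | 38.0 38.1 2.0 | 39.0 39.1 1.9 | 40.0 40.1 2.0 | 41.0 41.1 2.2 | 42.0 42.1 1.5 | 43.0 42.5 5.1 | 43.4 42.5 6.7 | 43.8 42.5 7.9 | 44.2 42.5 8.8 | 
base 1.8971673279340386 rise 6.908388322535711 26.9083
9.269388261955905 42.444932773344966
8.53702420288896 42.45605647492921
8.811985156618507 42.454777759891385
```

Sharp rise with the TCP standing still at 42.5 (rear at about 130 mm, within the stop's 126–158 range). I'll press slightly more for a steady 10 N, then back off and look.

```bash
python3 - <<'E'
from h import *; from bench import robot
pb,pl=np.load("p.npy"); c,s=np.cos(pb[2]),np.sin(pb[2]); d=np.array([c,s,0])
P=lambda x,z=62.:place(pb,[[x,-1.7,z]])[0]
robot.move_linear(P(44.5),speed=10); 
for _ in range(4): robot.sleep(.2); print(-robot.current_contact_force()@d)
robot.move_linear(P(38),speed=15); robot.sleep(.2); print("free",-robot.current_contact_force()@d)
robot.move_linear(P(-20),speed=100); robot.move_linear(P(-20,200),speed=150)
q=place(pb,[[-60,150,250]])[0]; robot.move_linear(q,speed=200)
robot.sleep(.3); print(robot.current_t(),robot.current_contact_force())
S=robot.get_image("side");T=robot.get_image("top"); l=place(pb,[[90,-1.7,0]])[0]
A=overlay(S,None,[l[0],l[1],pb[2]],70)[200:380,300:500]; B=T["img"][100:260,360:500]
cv2.imwrite("pics/end.png",np.hstack([cv2.resize(A,(400,360)),cv2.resize(S["img"][200:380,300:500],(400,360))]))
E
```

```text
9.422501140290313
9.458422846337209
9.596171241151206
9.02828935390533
free 0.2152725846250551
32.9167 [-0.65140529 -0.84848697  1.0368607 ]
```

View pics/end.png

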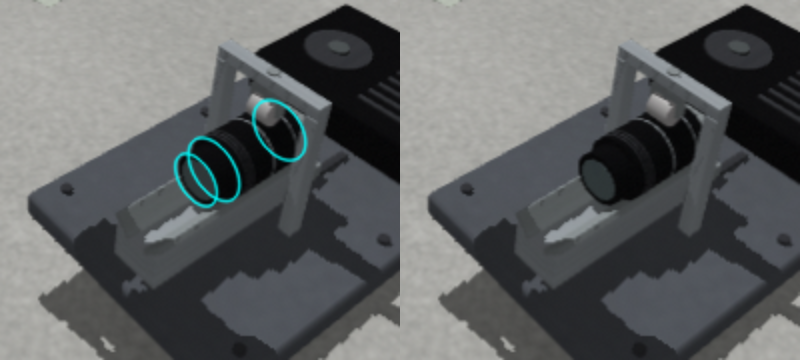

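The lens lies in line in the V and under the roller. Its front face at (600,180) in the right-hand view matches the predicted pose, and the robot is clear. Handing in.

```bash
python3 -c "
from bench import robot
print(robot.hand_in(),robot.current_t())"
```

```text
the job is handed in; nothing more can be done
the job is handed in; nothing more can be done
```

The lens is in the lens bed, pushed along the V under the roller and against the back stop, and the job is handed in. `hand_in` gives no verdict, so I don't know how it was judged.

- **Placing:** I gripped the lens across its axis and laid it in the V with its centre at about x = 43 mm, well before the roller. It touched down at the expected height.
- **Pushing:** With the gripper closed, the force rose as the lens went under the roller, with the rear at about 104 mm. It rose sharply again with the rear at about 130 mm, inside the stop's possible range of 126–158 mm.
- **Final press:** I held a steady 9.0–9.6 N for about 0.8 s, at least 7 N above the sliding force. Nothing I read came near 18 N.
- **Last picture:** The lens lies in line in the V under the roller, where predicted, with the arm clear. I last read the clock at 33 s, just before handing in.

**What is less certain:**
- The force zero wandered by about 1–2 N, so I judged contact by the rise in force.
- The V sat about 1–2 mm to the right (−y) of my camera fit; I found this from the side force when the lens touched down and corrected for it.
- The gap between lens and stop after backing off was not measured directly. The picture shows no visible spring-back.
- I did not re-measure the tin, ink jar or tape at the end; the arm's path stayed clear of them.

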